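Clamp a tube in the cam-lock drilling vise

ROBOT

A 6-joint arm with a two-finger parallel gripper is mounted at the origin on a cart in front of the work surface, level with it; the furniture and walls round the work are solid. World frame = base frame: x ahead of the robot, y to its left, z up, the work surface at z = 0. Lengths are in m, angles in rad, forces in N, time in s.
With the tool pointing down it reaches from about 0.375 to 0.9 m from the base axis. Payload 3.1 kg.
Tool frame: the origin (TCP) lies between the finger pads; the fingertips stand 8 mm ahead of it and the grasp point (between the pads) lies 11 mm behind it; z points along the fingers, y is the line along which they close (so a half turn about z gives the same grasp; the last joint's range is limited). The gripper opens to 87 mm and grips with 3 to 60 N. Pads are 19 mm wide; open, the fingers measure 117 mm over their backs; the gripper's body (75 mm by 190 mm) begins 51 mm behind the grasp point.
Start: joints at [-1.518, 0.527, 1.433, -0, 1.181, -0.178], TCP at [0.144, -0.608, 0.231] pointing down, gripper open.
Joint ranges: [-3.08, 3.08], [-0.75, 2.2], [0.22, 2.44], [-1.43, 4.57], [0, 2.65], [-2.85, 2.85]. Speed limits (rad/s): [2.79, 2.79, 3.14, 3.14, 3.14, 3.14].

INTERFACE

Orientations are given as a unit quaternion [x, y, z, w].
In Python, from rig import robot, vision, job gives the robot as it stands.
- The arm moves only by the shell command python3 -m handwheel 'ROWS' [OPENING] [FORCE]. ROWS is JSON, a list of rows, each a list of 4 numbers: the shift along the tool's x, y, z as a fraction of full scale, then the turn about the tool's z as a fraction of full scale. A call has 1 to 20 rows; each row is the pose to reach, as a shift and turn from the pose commanded when the call began, along the tool's axes at that moment, turning the shorter way round; what a row does not reach only later rows make up. Full scale, the value 1, is 300 mm for a shift and 2 pi rad for a turn. A row lasts 1/12 s, in which the tool goes at most 41.7 mm and 7.16 degrees, less where a joint would pass 70% of its speed; a pose out of reach is approached as far as the arm can. A call with a number of a shift or a turn outside -1 to 1 is refused whole. A call with a gripper value outside its range is refused whole. OPENING is the opening in per cent of the stroke, from 0 (shut) to 100 (fully open), set as the call begins (- or left out, the last holds). The fingers move at their own pace and stop on an object; FORCE is the grip in N (left out, the last holds). Time passes only in rows, so rows that repeat a pose let the fingers close. It gives the time, the measured TCP pose, the force, the opening and the grip force at its end, in the units of the state.
- robot.get_obs(): the state, without advancing time (a new reading comes with each control period).
- vision.camera(name): name is "side" or "top" or "wrist"; returns a dict with "frame" (480x640x3 uint8, red, green, blue), "K" (3x3 intrinsics, pixels), "cam_to_world" (4x4, takes a point from camera to world coordinates); the wrist camera has in their place "hand_eye" (4x4, takes a point from camera to tool coordinates, whose origin is the TCP and whose axes are the flange's). Camera axes: x right, y down, z forward; pixel columns grow to the right and rows downward; lengths in m; the calibration is good to about 2 mm. A picture is of the moment at which its call begins: read the wrist's pose just before it. There is no depth.
- job.hand_in(): hands the job in; it is judged then, once.
Trained networks look in the newest picture that a camera, given by its name, has taken for a name from the list of things; names that differ only in an ending like _2 or _b are one class to them, and where a whole thing is asked for, a point or a joint stands for the part that bears it (a point fixed in the world has none). Each returns a list of dicts, best first, with "conf" (0 to 1); they miss things now and then, are a little off and sometimes report something else, mostly with a low value. They report only what shows in the picture. A call takes as long as a camera call.
- vision.look_for(camera, label): "point" ([row, column] in pixels, amid what is visible of it).
- vision.outline_of(camera, label): "mask" (480x640 bool, what is visible of it) and "point" ([row, column] in pixels, amid what is visible of it).
The state is a dict: "time": time; "q": joint angles; "joint_velocities": joint speeds; "joint_torque": joint torques, N m; "position": TCP position; "tool_rot": TCP orientation; "ft_force": force on the tool from outside, world axes, zero at the start; "moment": the same for the moment, N m; "grip_width": finger opening in m; "grip_force": force on a finger pad.
Only numpy, scipy, OpenCV 4.12 (cv2) and the standard library are available. Lean on these libraries where they do the work, as an engineer would, in place of code of your own. Each camera call takes 0.05 s, during which the arm holds its last target. There are 200 camera calls.

TASK

Clamp the loose steel tube in the blue drilling vise, ready for cross-drilling. First push the vise's red-knobbed cam lever outward and forward through its full half turn, so that the cam's low point faces the slide and frees it; only then push the slide forward by its upright rear plate until it holds the tube snug in the grooves of both jaws; then push the lever all the way back to lock the slide there. Nothing needs gripping: push with the fingertips, let the jaw move the tube without touching or lifting it yourself, and leave the tools and parts around the vise where they lie.

Things in the scene. Friction and masses are not known exactly. Their poses are not given: they have to be found in the camera images.
- vise: Vise bed, bolted down: blue plate 266 x 146 x 12 mm. Origin on the table under the slide's centre line; +x = forward, the way the slide closes, +y = the cam's side, z up. In this frame the plate spans x -133..133, y -52..94 mm, top z = 12 mm; beside the slide low guide rails (x -114..14, |y| < 39, z < 42 mm). Fixed jaw at the front: x 85..125 mm, 100 mm wide, 46 mm high.
- fixed_jaw (a point): Middle of the fixed jaw's rear face, at the height of its horizontal 90 degree V groove: x = 85 mm, y = 0, z = 22.5 mm in the vise's frame. The tube is home in the groove when its centre line is 7 mm behind this face (x = 78 mm).
- cam_axis (a point): Point on the cam's vertical axis, 66 mm above the table (knob height): x = -30, y = +61 mm in the vise's frame. Under it sits the eccentric, a steel disc of radius 25 mm set 7 mm off the axis, 14 to 34 mm above the table; with its high point towards the slide it presses a brass strip on the slide's side and locks it.
- cam (a joint): Turn of cam and lever, rad, clockwise from above. 0 = high point on the slide, locked; 3.14 = low point, slide free. Hard stops at both; stays where left. Lever direction from the axis, counter-clockwise from the vise's +x, is 170 degrees minus the turn: locked it points back, swings over the +y side, at low it points forward. Needs about 2 N at 50 mm from the axis, up to 10 N near the locked end.
- lever_knob (a point): Centre of the red ball knob, 25 mm across, 70 mm from the cam axis and 66 mm above the table. The lever is a bar 11 mm thick from the hub (27 mm across) to the knob; its centre line is 59 mm above the table at 26 mm from the axis, 65 mm at 58 mm. Everything else in its reach stays below 46 mm, save the slide's rear plate.
- slide (a joint): Travel of the slide forward along the vise's +x in m. 0 = fully back (jaw open); it starts between 0 and 0.020 and clamps the tube at about 0.045. Unlocked it needs 3 to 4 N to move and stays where it is left; locked it resists more than 50 N.
- push_face (a point): Middle of the rear (-x) face of the slide's upright blue rear plate, where to push it forward: 62 mm above the table, at x = -130 mm plus the travel, y = 0 in the vise's frame. The plate is 36 mm wide (y), 13 mm thick (x) and reaches up to 80 mm above the table. Space behind it is free.
- jaw_face (a point): Middle of the face of the slide's front jaw (64 mm wide, 46 mm high) at the height of its V groove, 22.5 mm above the table; x = 26 mm plus the travel in the vise's frame. With the tube clamped it is at x = 71 mm.
- tube_center (a point): Centre of the loose grey steel tube, 21 mm in diameter and 200 mm long, 0.2 kg, its axis along its own y. It lies on the bed plate between the two jaws, across the vise, centre 22.5 mm above the table, and rolls easily.
- block_a: Bystander: hardwood clamp block with a notch, 26 x 125 x 20 mm, lying on the table. Origin: centre of its underside.
- block_b: Bystander: hardwood clamp block with a notch, 34 x 115 x 16 mm, lying on the table. Origin: centre of its underside.
- spanner: Bystander: dark adjustable wrench, 45 x 227 x 12 mm, lying to the left of the vise. Origin: centre of its underside.
- bits: Bystander: bundle of twist bits, 46 x 165 x 22 mm, lying near the robot, on its left. Origin: centre of its underside.
- driver: Bystander: flat-blade screwdriver with a wooden handle, 31 x 245 x 32 mm, to the left of the vise. Origin: centre of its underside.
- chisel: Bystander: cold chisel, 22 x 150 x 27 mm, between the vise and the robot. Origin: centre of its underside.

How it is judged:
On the way, in this order (a step that is already met when the one before it is completed fails the run):
1. the cam is turned to its low point while the slide is still back where it was (value of joint cam above 2.8 rad and distance of jaw_face from where it was at the start of the episode below 0.006 m), for 0.1 s.
2. the slide is pushed forward against the tube with the cam still low (value of joint cam above 2.5 rad and x of jaw_face in the frame of vise above 0.0695 m), for 0.2 s.
3. the cam lever is back at its locked end with the slide still snug on the tube (value of joint cam below 0.3 rad and x of jaw_face in the frame of vise above 0.0695 m), for 0.2 s.
At the end, for the whole second after the job is handed in: Lever within 0.3 rad of its locked end; slide jaw face at x > 69.5 mm in the vise frame (tube play under about 1.8 mm); tube at rest in the fixed jaw's groove: centre x 76.5 to 80 mm, y -60 to +30 mm, z 20.5 to 25.5 mm in the vise frame, square to the vise within 0.06 rad (all of step 3 and x of tube_center in the frame of vise between 0.0765 and 0.08 m and y of tube_center in the frame of vise between -0.06 and 0.03 m and z of tube_center in the frame of vise between 0.0205 and 0.0255 m and angle between the y axis of tube and the y axis of vise, either way round below 0.06 rad and linear speed of tube below 0.02 m/s); the robot touches nothing.
It fails at once if the robot touches the tube (more than 1 N) (contact force between any of the arm, the fingers and tube above 1 N).
It fails at once if the tube is lifted off the bed by more than 8 mm (z of tube_center in the frame of vise above 0.0305 m).
It fails at once if a tool or part beside the vise is moved by more than 15 mm (distance of any of block_a, block_b, spanner, bits, driver, chisel from where it was at the start of the episode above 0.015 m).
It also fails if it takes over 70 s, if anything falls off the work surface, if the arm or the gripper's body presses on something with over 40 N, if the wrist force passes 120 N, or if a joint passes its speed limit or range.

## Working session

There is one attempt and no reset: what is moved stays moved. The work goes in short steps, Python scripts to look and compute and a shell command to move; the robot and the scene stay as the last step left them, time stands still between calls to the robot, and variables do not carry over. Pictures are saved under pics/ and viewed, at most 10 in all, crops included, and the job is handed in when it is done.

```bash
mkdir -p pics; ls; cat > h.py <<'E'
import numpy as np, cv2
from rig import robot, vision, job
def ray(c,px):
    K=c["K"];T=np.array(c["cam_to_world"]);d=np.linalg.inv(K)@np.array([px[1],px[0],1.]);return T[:3,3],T[:3,:3]@d
def atz(c,px,z):
    o,d=ray(c,px);return o+d*(z-o[2])/d[2]
def proj(c,P):
    T=np.linalg.inv(c["cam_to_world"]);p=T[:3,:3]@np.array(P)+T[:3,3];q=np.array(c["K"])@p;return q[:2]/q[2]
def tri(obs):
    A=np.zeros((3,3));b=np.zeros(3)
    for c,px in obs:
        o,d=ray(c,px);d=d/np.linalg.norm(d);M=np.eye(3)-np.outer(d,d);A+=M;b+=M@o
    return np.linalg.solve(A,b)
E
python3 - <<'E'
from h import *
c={}
for n in("top","side"):
    c[n]=vision.camera(n);cv2.imwrite(f"pics/{n}0.png",c[n]["frame"][:,:,::-1])
    print(n,np.round(c[n]["cam_to_world"],3).tolist(),np.round(c[n]["K"],0).tolist())
    for l in["vise","lever_knob","cam_axis","push_face","jaw_face","fixed_jaw","tube_center","block_a","spanner","bits","driver","chisel"]:
        r=vision.look_for(n,l); print(l,[(np.round(x["point"],1).tolist(),round(x["conf"],2)) for x in r[:2]])
o=robot.get_obs();print(o["time"],o["position"],o["tool_rot"])
E
```

```text
pics
top [[-0.006, -0.995, 0.103, 0.399], [-1.0, 0.005, -0.012, 0.009], [0.011, -0.103, -0.995, 1.508], [0.0, 0.0, 0.0, 1.0]] [[593.0, 0.0, 320.0], [0.0, 593.0, 244.0], [0.0, 0.0, 1.0]]
vise [([223.7, 348.8], 0.93)]
lever_knob [([238.9, 334.8], 0.81)]
cam_axis [([224.5, 344.9], 0.97)]
push_face [([231.1, 361.4], 0.56)]
jaw_face [([238.6, 335.2], 0.71), ([233.2, 357.3], 0.68)]
fixed_jaw [([223.9, 352.3], 0.88)]
tube_center [([192.6, 222.8], 0.59), ([188.6, 358.4], 0.57)]
block_a [([286.6, 424.8], 0.79), ([320.5, 395.0], 0.79)]
spanner [([281.9, 194.9], 0.8), ([189.9, 219.0], 0.48)]
bits [([319.1, 226.0], 0.74)]
driver [([191.8, 217.0], 0.72), ([231.1, 358.4], 0.42)]
chisel [([315.0, 324.9], 0.92), ([318.3, 396.1], 0.56)]
side [[-0.835, -0.209, 0.509, -0.088], [-0.549, 0.355, -0.756, 0.937], [-0.023, -0.911, -0.411, 0.589], [0.0, 0.0, 0.0, 1.0]] [[495.0, 0.0, 315.0], [0.0, 495.0, 246.0], [0.0, 0.0, 1.0]]
vise [([250.4, 313.1], 0.81)]
lever_knob [([249.0, 313.2], 0.8)]
cam_axis [([251.3, 314.4], 0.75), ([241.0, 394.0], 0.72)]
push_face [([241.2, 337.4], 0.65), ([348.1, 259.0], 0.31)]
jaw_face [([244.0, 326.0], 0.75)]
fixed_jaw [([254.2, 311.9], 0.69)]
tube_center [([243.0, 289.9], 0.6)]
block_a [([240.7, 392.4], 0.94), ([259.2, 412.3], 0.81)]
spanner [([344.5, 258.1], 0.72), ([240.8, 335.6], 0.66)]
bits [([333.8, 322.8], 0.68)]
driver [([296.4, 196.6], 0.87)]
chisel [([287.3, 374.4], 0.7)]
1.3 [ 0.14358969 -0.60824386  0.23055093] [ 9.93292794e-01  1.15626228e-01  5.62924964e-06 -1.83251462e-05]
```

```bash
python3 - <<'E'
import cv2
a=cv2.imread("pics/top0.png")[140:350,180:460];cv2.imwrite("pics/t1.png",cv2.resize(a,(784,588),interpolation=cv2.INTER_CUBIC))
a=cv2.imread("pics/side0.png")[150:378,160:460];cv2.imwrite("pics/s1.png",cv2.resize(a,(780,593),interpolation=cv2.INTER_CUBIC))
E
```

```text
(no output)
```

View pics/t1.png

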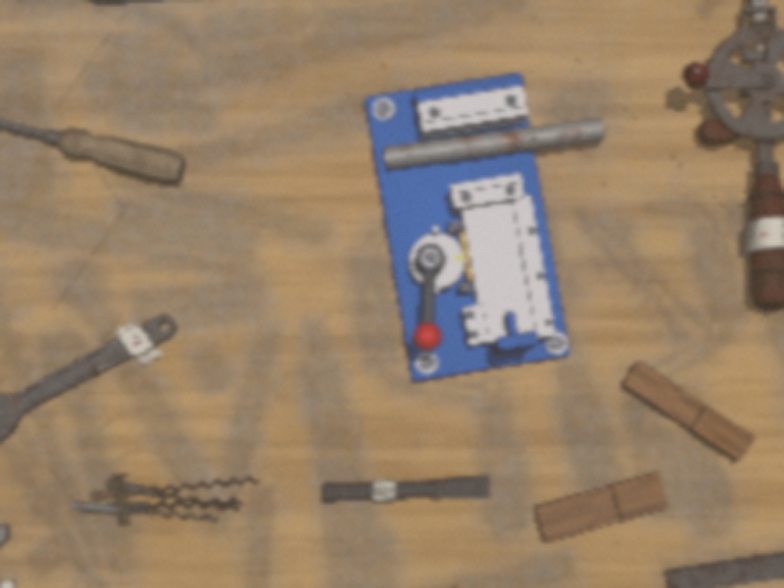

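View pics/s1.png

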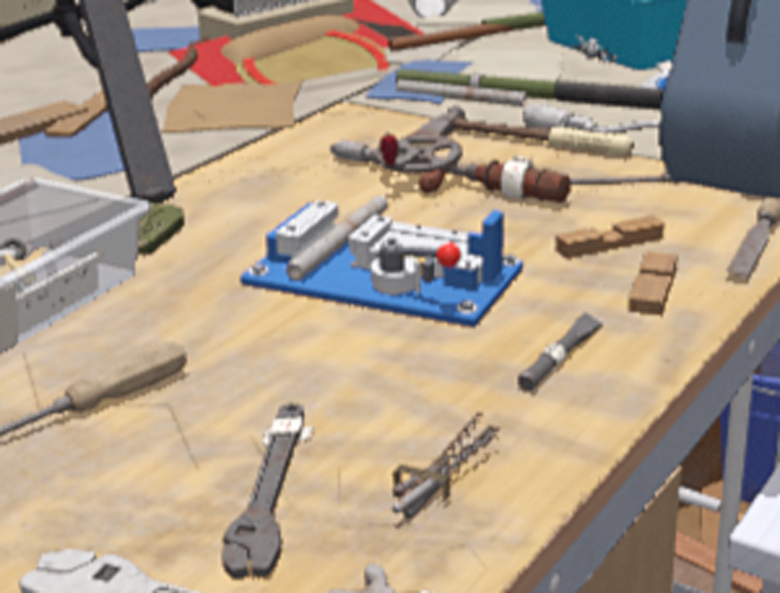

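The top view shows the blue plate with crop corners (365,97), (522,73), (568,354) and (412,381). The red knob is at (428,336), the hub at (430,258), the tube runs from (390,157) to (602,133), and the slide's rear plate is at (515,342). In the side view the red knob is at (448,255) and the upright plate at (492,245).

```bash
cat >> h.py <<'E'
def vise_fit(c):
    from scipy.optimize import least_squares
    f=c["frame"];hsv=cv2.cvtColor(f,cv2.COLOR_RGB2HSV)
    m=((hsv[:,:,0]>100)&(hsv[:,:,0]<118)&(hsv[:,:,1]>140)).astype(np.uint8);m[:150]=0;m[300:]=0;m[:,:290]=0;m[:,400:]=0
    n,l,s,_=cv2.connectedComponentsWithStats(m);k=1+np.argmax(s[1:,4]);pts=np.argwhere(l==k)
    hull=cv2.convexHull(pts[:,::-1].astype(np.int32))
    a=cv2.minAreaRect(hull);return a,cv2.boxPoints(a)
def V(pose,p):
    x,y,t=pose;return np.array([x+np.cos(t)*p[0]-np.sin(t)*p[1],y+np.sin(t)*p[0]+np.cos(t)*p[1],p[2]])
E
python3 - <<'E'
from h import *
from scipy.optimize import least_squares
c={n:vision.camera(n) for n in("top","side")}
t=c["top"]
manual=np.array([[365,97],[522,73],[568,354],[412,381]])/2.8+[180,140]
print(vise_fit(t)[1],manual)
mod=[(133,94),(133,-52),(-133,-52),(-133,94)]
def red(c):
    h=cv2.cvtColor(c["frame"],cv2.COLOR_RGB2HSV);m=((h[:,:,0]<6)|(h[:,:,0]>174))&(h[:,:,1]>180)&(h[:,:,2]>120);m[:200]=0;m[280:]=0;m[:,:290]=0;m[:,360:]=0
    return np.argwhere(m).mean(0),m.sum()
f=lambda p:np.concatenate([proj(t,V(p,(x/1e3,y/1e3,.012)))-q for (x,y),q in zip(mod,manual)])
r=least_squares(f,[.45,-.05,.17]);p=r.x;print("pose",p,np.round(r.fun,1))
kt,ks=red(t),red(c["side"]);print(kt,ks)
for n,k in(("top",kt),("side",ks)):
    print(n,"knob meas",atz(c[n],k[0],.066))
print("knob tri",tri([(t,kt[0]),(c["side"],ks[0])]))
a=np.deg2rad(170);print("knob pred",V(p,(-.03+.07*np.cos(a),.061+.07*np.sin(a),.066)))
print("cam",V(p,(-.03,.061,.066)))
for tr in(0,.01,.02):
  for y in(-.018,.018):
    print("plate top",tr,[np.round((proj(t,V(p,(x+tr,y,.08)))-[180,140])*2.8) for x in(-.13,-.117)], "side",np.round((proj(c["side"],V(p,(-.13+tr,y,.08)))-[160,150])*2.6))
for P in mod: print("side",np.round((proj(c["side"],V(p,(P[0]/1e3,P[1]/1e3,.012)))-[160,150])*2.6))
E
```

```text
Traceback (most recent call last):
  File "h.py", line 18, in vise_fit
    n,l,s,_=cv2.connectedComponentsWithStats(m);k=1+np.argmax(s[1:,4]);pts=np.argwhere(l==k)
                                                    ~~~~~~~~~^^^^^^^^^
ValueError: attempt to get argmax of an empty sequence
```

```bash
sed -i 's/^    m=((hsv.*astype(np.uint8);/    g=f.astype(int);m=((g[:,:,2]-g[:,:,0])>60).astype(np.uint8);/' h.py
cat > fit.py <<'E'
from h import *
from scipy.optimize import least_squares
c={n:vision.camera(n) for n in("top","side")}
t=c["top"]
manual=np.array([[365,97],[522,73],[568,354],[412,381]])/2.8+[180,140]
b=vise_fit(t)[1];b=np.array([b[np.argmin(np.linalg.norm(b-q,axis=1))] for q in manual]);print(np.round(b-manual,1))
mod=[(133,94),(133,-52),(-133,-52),(-133,94)]
def red(c):
    g=c["frame"].astype(int);m=(g[:,:,0]-np.maximum(g[:,:,1],g[:,:,2]))>90;m[:200]=0;m[280:]=0;m[:,:290]=0;m[:,360:]=0
    return np.argwhere(m).mean(0),m.sum()
for M in (manual,b):
    f=lambda p:np.concatenate([proj(t,V(p,(x/1e3,y/1e3,.012)))-q for (x,y),q in zip(mod,M)])
    r=least_squares(f,[.45,-.05,.17]);p=r.x;print("pose",p,np.round(r.fun,1))
kt,ks=red(t),red(c["side"]);print(kt,ks)
for n,k in(("top",kt),("side",ks)):
    print(n,"knob meas",atz(c[n],k[0],.066))
print("knob tri",tri([(t,kt[0]),(c["side"],ks[0])]))
a=np.deg2rad(170);print("knob pred",V(p,(-.03+.07*np.cos(a),.061+.07*np.sin(a),.066)))
print("cam",V(p,(-.03,.061,.066)))
for tr in(0,.01,.02):
  for y in(-.018,.018):
    print("plate top",tr,[np.round((proj(t,V(p,(x+tr,y,.08)))-[180,140])*2.8) for x in(-.13,-.117)], "side",np.round((proj(c["side"],V(p,(-.13+tr,y,.08)))-[160,150])*2.6))
for P in mod: print("side",np.round((proj(c["side"],V(p,(P[0]/1e3,P[1]/1e3,.012)))-[160,150])*2.6))
E
python3 fit.py
```

```text
[[ 0.1  0.3]
 [-1.4 -0.4]
 [-2.3 -9.5]
 [-1.2 -9.9]]
pose [ 0.61852831 -0.09802026  0.15264315] [-0.1 -0.5 -0.2 -0.6  0.8  0.8 -0.4  0.3]
pose [ 0.6314148  -0.0950958   0.15728182] [-1.6 -5.6 -0.3 -5.2  2.1  5.2 -0.2  5.2]
(array([259.24324324, 332.24324324]), np.int64(37)) (array([247.21428571, 332.05357143]), np.int64(56))
top knob meas [ 0.51183402 -0.03792054  0.066     ]
side knob meas [ 0.51628693 -0.04182735  0.066     ]
knob tri [ 0.51243846 -0.03736799  0.06859045]
knob pred [ 0.52224083 -0.03834025  0.066     ]
cam [ 0.59223041 -0.03954777  0.066     ]
plate top 0 [array([537., 339.]), array([535., 324.])] side [502. 211.]
plate top 0 [array([496., 346.]), array([494., 331.])] side [490. 224.]
plate top 0.01 [array([535., 328.]), array([533., 313.])] side [493. 209.]
plate top 0.01 [array([494., 334.]), array([492., 319.])] side [481. 222.]
plate top 0.02 [array([533., 316.]), array([531., 301.])] side [484. 208.]
plate top 0.02 [array([492., 323.]), array([490., 308.])] side [471. 221.]
side [230. 274.]
side [297. 223.]
side [516. 258.]
side [465. 317.]
```

```bash
cat >> h.py <<'E'
POSE=[.6195,-.097,.1526]
def cur():
    o=robot.get_obs();q=np.array(o["tool_rot"]);from scipy.spatial.transform import Rotation as R
    M=R.from_quat(q).as_matrix();return o,np.array(o["position"]),M,np.rad2deg(np.arctan2(M[1,1],M[0,1]))
def rows(targets,start=None):
    "targets (x,y,z,heading of tool y, deg) -> rows. start: overrides commanded pose (x,y,z,heading)"
    o,p,M,h=cur()
    if start is not None: p=np.array(start[:3]);h=start[3]
    a=np.deg2rad(h);M=np.array([[-np.sin(a),np.cos(a),0],[np.cos(a),np.sin(a),0],[0,0,-1]])
    M=np.array([[np.cos(a+np.pi/2),np.cos(a),0],[np.sin(a+np.pi/2),np.sin(a),0],[0,0,-1.]])
    out=[]
    for t in targets:
        s=M.T@(np.array(t[:3])-p)/.3; out.append([round(float(v),3)+0. for v in s]+[round(-(t[3]-h)/360,3)+0.])
    print(str(out).replace(" ",""))
E
python3 - <<'E'
from h import *
o,p,M,h=cur();print(p,h,M.round(2).tolist())
rows([(.50,-.06,.27,0)]);rows([(.50,-.06,.27,88)])
c=vision.camera("wrist");print(np.round(c["hand_eye"],3).tolist())
E
```

```text
[ 0.14360049 -0.60824499  0.23055115] -76.71905642108145 [[0.97, 0.23, 0.0], [0.23, -0.97, 0.0], [0.0, -0.0, -1.0]]
[[1.576,-1.506,-0.131,np.float64(-0.213)]]
[[1.576,-1.506,-0.131,np.float64(-0.458)]]
[[-0.0, -0.958, -0.287, 0.078], [1.0, -0.0, -0.001, 0.0], [0.0, -0.287, 0.958, -0.155], [0.0, 0.0, 0.0, 1.0]]
```

```bash
python3 -m handwheel '[[0.8,-0.75,-0.13,-0.229],[0.8,-0.75,-0.13,-0.229],[0.8,-0.75,-0.13,-0.229],[0.8,-0.75,-0.13,-0.229],[0.8,-0.75,-0.13,-0.229],[0.8,-0.75,-0.13,-0.229],[0.8,-0.75,-0.13,-0.229],[0.8,-0.75,-0.13,-0.229],[0.8,-0.75,-0.13,-0.229],[0.8,-0.75,-0.13,-0.229],[0.8,-0.75,-0.13,-0.229],[0.8,-0.75,-0.13,-0.229],[0.8,-0.75,-0.13,-0.229],[0.8,-0.75,-0.13,-0.229],[0.8,-0.75,-0.13,-0.229]]' 0
python3 - <<'E'
from h import *
rows([(.50,-.06,.27,88)])
E
```

```text
time: 2.8
position: [0.3255, -0.3342, 0.2696]
tool_rot: [0.672, 0.741, -0.0, 0.0]
ft_force: [0.2, -0.1, -0.8]
grip_width: 0.0012
grip_force: 0.0
[[0.853,0.669,-0.001,np.float64(-0.229)]]
```

```bash
python3 -m handwheel '[[0.853,0.669,0,-0.229],[0.853,0.669,0,-0.229],[0.853,0.669,0,-0.229],[0.853,0.669,0,-0.229],[0.853,0.669,0,-0.229],[0.853,0.669,0,-0.229],[0.853,0.669,0,-0.229],[0.853,0.669,0,-0.229],[0.853,0.669,0,-0.229],[0.853,0.669,0,-0.229],[0.853,0.669,0,-0.229],[0.853,0.669,0,-0.229],[0.853,0.669,0,-0.229],[0.853,0.669,0,-0.229],[0.853,0.669,0,-0.229]]'
python3 - <<'E'
from h import *
o,p,M,h=cur();T=np.eye(4);T[:3,:3]=M;T[:3,3]=p
c=vision.camera("wrist");c["cam_to_world"]=T@c["hand_eye"];f=c["frame"][:,:,::-1].copy();cv2.imwrite("pics/w0.png",f)
np.savez("w0.npz",K=c["K"],T=c["cam_to_world"])
print(p,h)
for v in[(133,94,12),(133,-52,12),(-133,-52,12),(-133,94,12),(-30,61,66)]:
    q=proj(c,V(POSE,np.array(v)/1e3));print(v,q.round());cv2.circle(f,tuple(int(i) for i in q),3,(0,255,0),-1)
cv2.imwrite("pics/w0a.png",f)
E
```

```text
time: 4.05
position: [0.4997, -0.0597, 0.2695]
tool_rot: [0.017, 1.0, 0.0, -0.0]
ft_force: [-0.4, -0.4, 0.1]
grip_width: 0.0006
grip_force: 0.0
[ 0.49965481 -0.05966697  0.26953251] 88.02661404350354
(133, 94, 12) [388. 390.]
(133, -52, 12) [268. 409.]
(-133, -52, 12) [211. 195.]
(-133, 94, 12) [352. 168.]
(-30, 61, 66) [339. 289.]
```

View pics/w0a.png

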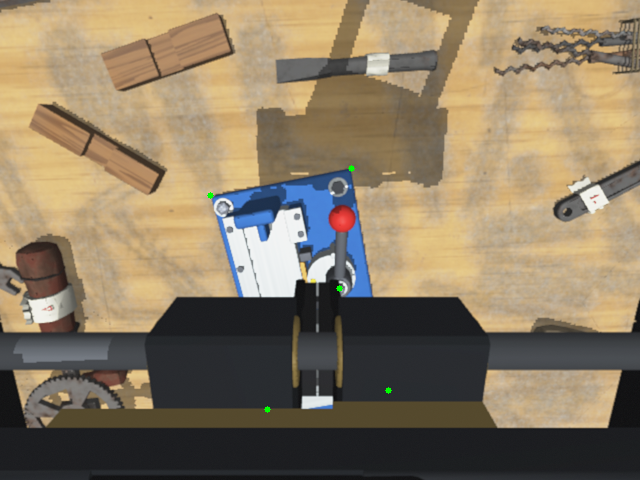

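The wrist view shows the red knob at (342,218), the hub at about (339,283), the rear plate at about (253,217) and the plate's rear corners at (213,196) and (350,171). The pose fits within a few mm.

```bash
cat >> h.py <<'E'
CAM=V(POSE,(-.03,.061,.066))[:2]
def lev(turn,r=.044,off=.0215,side=1,z=.060):
    "pusher target for lever turn (deg); side +1: pushes clockwise"
    phi=170-turn+np.rad2deg(POSE[2]);a=np.deg2rad(phi);n=np.array([np.sin(a),-np.cos(a)]) # clockwise dir
    p=CAM+r*np.array([np.cos(a),np.sin(a)])-side*off*n
    return (p[0],p[1],z,phi-90)
E
python3 - <<'E'
from h import *
d=np.load("w0.npz");c=dict(K=d["K"],cam_to_world=d["T"])
k=atz(c,(218,342),.066);print("knob",k,"pred",V(POSE,(-.03-.0689,.061+.0122,.066)))
for px in[(226,236),(212,271),(210,236),(222,272)]:
    w=atz(c,px,.08);x,y,t=POSE;dx,dy=w[0]-x,w[1]-y;print(px,"vise",np.cos(t)*dx+np.sin(t)*dy,-np.sin(t)*dx+np.cos(t)*dy)
s=lev(-6);print(s);rows([(s[0],s[1],.12,s[3])]);rows([s])
E
```

```text
knob [ 0.51114908 -0.03767696  0.066     ] pred [ 0.51062228 -0.03968428  0.066     ]
(226, 236) vise -0.11180492312554526 -0.01720704457734314
(212, 271) vise -0.11834369264662924 0.015523035386823768
(210, 236) vise -0.12569512196949784 -0.013755615909200394
(222, 272) vise -0.1094723068274078 0.01443689163370945
(np.float64(0.5385046886868127), np.float64(-0.06633394814582964), 0.06, np.float64(94.74333595369637))
[[-0.13,-0.018,0.498,np.float64(-0.019)]]
[[-0.13,-0.018,0.698,np.float64(-0.019)]]
```

```bash
python3 -m handwheel '[[-0.13,-0.018,0.1,-0.019],[-0.13,-0.018,0.25,-0.019],[-0.13,-0.018,0.38,-0.019],[-0.13,-0.018,0.5,-0.019],[-0.13,-0.018,0.6,-0.019],[-0.13,-0.018,0.65,-0.019],[-0.13,-0.018,0.7,-0.019],[-0.13,-0.018,0.7,-0.019],[-0.13,-0.018,0.7,-0.019]]'
python3 - <<'E'
from h import *
rows([lev(t) for t in range(0,112,6)])
E
```

```text
time: 4.85
position: [0.5381, -0.0662, 0.059]
tool_rot: [-0.043, 0.999, 0.0, -0.001]
ft_force: [0.7, 0.0, 0.4]
grip_width: 0.0007
grip_force: 0.0
[[0.005,0.015,-0.003,np.float64(0.017)],[0.01,0.032,-0.003,np.float64(0.034)],[0.014,0.048,-0.003,np.float64(0.051)],[0.015,0.065,-0.003,np.float64(0.067)],[0.015,0.082,-0.003,np.float64(0.084)],[0.013,0.099,-0.003,np.float64(0.101)],[0.009,0.116,-0.003,np.float64(0.117)],[0.003,0.132,-0.003,np.float64(0.134)],[-0.004,0.148,-0.003,np.float64(0.151)],[-0.013,0.162,-0.003,np.float64(0.167)],[-0.023,0.176,-0.003,np.float64(0.184)],[-0.035,0.188,-0.003,np.float64(0.201)],[-0.048,0.2,-0.003,np.float64(0.217)],[-0.062,0.209,-0.003,np.float64(0.234)],[-0.077,0.218,-0.003,np.float64(0.251)],[-0.093,0.224,-0.003,np.float64(0.267)],[-0.109,0.229,-0.003,np.float64(0.284)],[-0.126,0.232,-0.003,np.float64(0.301)],[-0.143,0.234,-0.003,np.float64(0.317)]]
```

```bash
python3 -m handwheel '[[0.005,0.015,0,0.017],[0.01,0.032,0,0.034],[0.014,0.048,0,0.051],[0.015,0.065,0,0.067],[0.015,0.082,0,0.084],[0.013,0.099,0,0.101],[0.009,0.116,0,0.117],[0.003,0.132,0,0.134],[-0.004,0.148,0,0.151],[-0.013,0.162,0,0.167],[-0.023,0.176,0,0.184],[-0.035,0.188,0,0.201],[-0.048,0.2,0,0.217],[-0.062,0.209,0,0.234],[-0.077,0.218,0,0.251],[-0.093,0.224,0,0.267]]'
python3 - <<'E'
from h import *
o,p,M,h=cur();print(p,h,lev(90));c=vision.camera("side");cv2.imwrite("pics/s2.png",cv2.resize(c["frame"][150:378,160:460,::-1],(780,593)))
rows([lev(t) for t in [96,102,108,114,120,126,132,138,144,150,156,162,168,174,180,183]])
E
```

```text
time: 6.18
position: [0.5608, 0.0031, 0.0612]
tool_rot: [0.716, 0.698, 0.0, 0.001]
ft_force: [-1.1, -0.8, 0.1]
grip_width: 0.0006
grip_force: 0.7
[0.5607612  0.00312057 0.06123298] -1.4250877159455897 (np.float64(0.5600462523504397), np.float64(0.003191815488877799), 0.06, np.float64(-1.2566640463036407))
[[0.006,0.009,0.004,np.float64(0.016)],[0.011,0.025,0.004,np.float64(0.032)],[0.015,0.042,0.004,np.float64(0.049)],[0.016,0.059,0.004,np.float64(0.066)],[0.016,0.076,0.004,np.float64(0.082)],[0.014,0.093,0.004,np.float64(0.099)],[0.01,0.109,0.004,np.float64(0.116)],[0.005,0.126,0.004,np.float64(0.132)],[-0.002,0.141,0.004,np.float64(0.149)],[-0.011,0.156,0.004,np.float64(0.166)],[-0.021,0.169,0.004,np.float64(0.182)],[-0.033,0.182,0.004,np.float64(0.199)],[-0.045,0.193,0.004,np.float64(0.216)],[-0.059,0.203,0.004,np.float64(0.232)],[-0.074,0.212,0.004,np.float64(0.249)],[-0.082,0.215,0.004,np.float64(0.257)]]
```

View pics/s2.png

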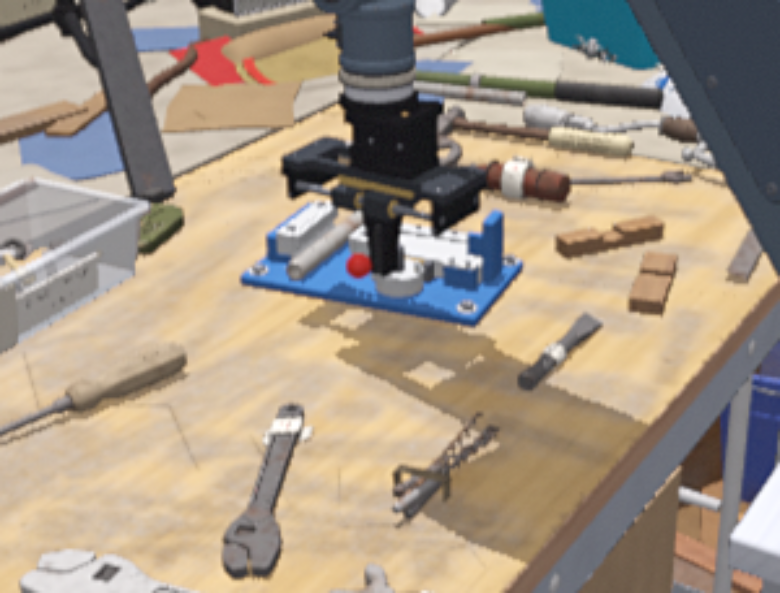

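The red knob is now at (358,265), out on the left side and ahead of the finger, so the lever follows. I'll carry on.

```bash
python3 -m handwheel '[[0.006,0.009,0.004,0.016],[0.011,0.025,0.004,0.032],[0.015,0.042,0.004,0.049],[0.016,0.059,0.004,0.066],[0.016,0.076,0.004,0.082],[0.014,0.093,0.004,0.099],[0.01,0.109,0.004,0.116],[0.005,0.126,0.004,0.132],[-0.002,0.141,0.004,0.149],[-0.011,0.156,0.004,0.166],[-0.021,0.169,0.004,0.182],[-0.033,0.182,0.004,0.199],[-0.045,0.193,0.004,0.216],[-0.059,0.203,0.004,0.232],[-0.074,0.212,0.004,0.249],[-0.078,0.214,0.004,0.252],[-0.078,0.214,0.004,0.252]]'
python3 - <<'E'
from h import *
o,p,M,h=cur();print(p,h,lev(180));c=vision.camera("side");cv2.imwrite("pics/s3.png",cv2.resize(c["frame"][180:320,220:390,::-1],(680,560)))
E
```

```text
time: 7.65
position: [0.6251, -0.0218, 0.0596]
tool_rot: [1.0, -0.015, 0.001, 0.0]
ft_force: [-0.2, -0.1, 0.4]
grip_width: 0.0004
grip_force: 0.0
[ 0.62509991 -0.0218412   0.05963339] -91.7107065917695 (np.float64(0.6250370472373876), np.float64(-0.020739264302110826), 0.06, np.float64(-91.25666404630364))
```

View pics/s3.png

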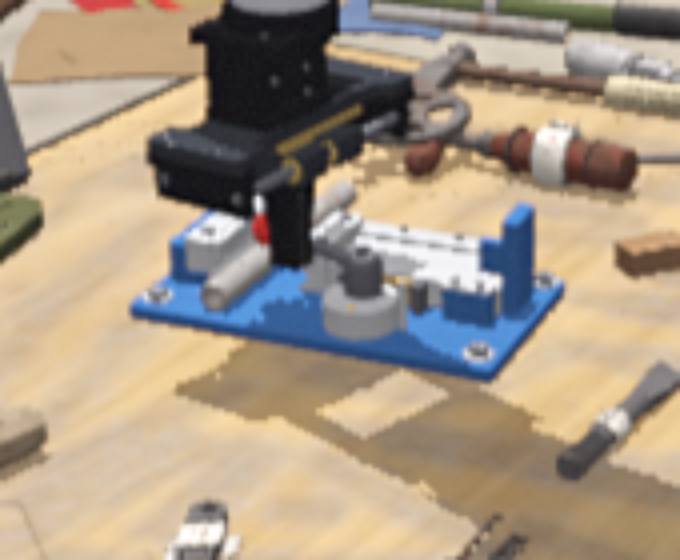

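The lever points forward with its knob at (262,228), but there is no stop force yet. I'll nudge it on.

```bash
python3 -m handwheel '[[0,0.007,0,0],[0,0.01,0,0],[0,0.014,0,0],[0,0.014,0,0]]'
```

```text
time: 8.03
position: [0.6241, -0.0257, 0.0586]
tool_rot: [1.0, -0.016, 0.0, 0.0]
ft_force: [0.9, 1.4, -0.1]
grip_width: 0.0003
grip_force: 0.4
```

```bash
python3 -m handwheel '[[0,0.007,0,0],[0,0.014,0,0],[0,0.02,0,0],[0,0.02,0,0]]'
```

```text
time: 8.37
position: [0.624, -0.0277, 0.0585]
tool_rot: [1.0, -0.017, 0.0, -0.003]
ft_force: [1.9, 13.2, 2.6]
grip_width: 0.0002
grip_force: 6.5
```

```bash
python3 -m handwheel '[[0,-0.04,0,0],[0,-0.04,0,0],[0,-0.04,-0.1,0],[0,-0.04,-0.2,0],[0,-0.04,-0.3,0],[0,-0.04,-0.3,0]]'
python3 - <<'E'
from h import *
w=V(POSE,(-.150,0,.06));o,p,M,h=cur();print(w,p,h)
H=-90+np.rad2deg(POSE[2])
rows([(w[0],w[1],.15,H),(*w,H)])
E
```

```text
time: 8.87
position: [0.628, -0.0211, 0.1543]
tool_rot: [1.0, -0.016, 0.006, 0.002]
ft_force: [1.7, 0.1, 0.4]
grip_width: 0.0008
grip_force: 0.0
[ 0.47124312 -0.11980126  0.06      ] [ 0.62804265 -0.02110476  0.1542945 ] -91.80809774181503
[[-0.512,0.345,0.014,np.float64(-0.029)],[-0.512,0.345,0.314,np.float64(-0.029)]]
```

```bash
python3 -m handwheel '[[-0.1,0.07,0,-0.029],[-0.2,0.14,0,-0.029],[-0.3,0.21,0,-0.029],[-0.4,0.28,0,-0.029],[-0.512,0.345,0,-0.029],[-0.512,0.345,0,-0.029],[-0.512,0.345,0.1,-0.029],[-0.512,0.345,0.2,-0.029],[-0.512,0.345,0.28,-0.029],[-0.512,0.345,0.31,-0.029],[-0.512,0.345,0.31,-0.029]]'
python3 - <<'E'
from h import *
o,p,M,h=cur();print(p,h,V(POSE,(-.150,0,.06)))
H=-90+np.rad2deg(POSE[2])
rows([(*V(POSE,(x,0,.06)),H) for x in(-.135,-.105,-.09)])
c=vision.camera("side");cv2.imwrite("pics/s4.png",cv2.resize(c["frame"][180:320,220:390,::-1],(680,560)))
E
```

```text
time: 9.78
position: [0.466, -0.1177, 0.0533]
tool_rot: [0.997, 0.075, -0.002, -0.001]
ft_force: [0.1, -0.1, 0.2]
grip_width: 0.0006
grip_force: 0.0
[ 0.46598825 -0.11773755  0.05332596] -81.39204440274109 [ 0.47124312 -0.11980126  0.06      ]
[[0.066,0.009,-0.022,np.float64(0.0)],[0.166,0.009,-0.022,np.float64(0.0)],[0.216,0.009,-0.022,np.float64(0.0)]]
```

View pics/s4.png

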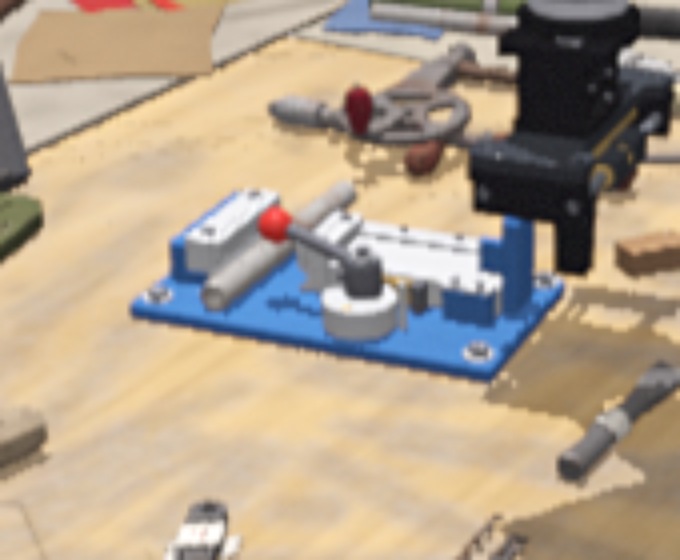

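The lever points fully forward with its knob at (275,225), and the fingers stand behind the rear plate. I'll push slowly.

```bash
python3 -m handwheel '[[0.015,0.009,-0.01,0],[0.03,0.009,-0.02,0],[0.042,0.009,-0.02,0],[0.05,0.009,-0.02,0],[0.058,0.009,-0.02,0],[0.066,0.009,-0.02,0],[0.074,0.009,-0.02,0],[0.082,0.009,-0.02,0],[0.09,0.009,-0.02,0],[0.098,0.009,-0.02,0],[0.106,0.009,-0.02,0],[0.114,0.009,-0.02,0],[0.122,0.009,-0.02,0],[0.13,0.009,-0.02,0],[0.138,0.009,-0.02,0],[0.146,0.009,-0.02,0],[0.152,0.009,-0.02,0],[0.158,0.009,-0.02,0],[0.164,0.009,-0.02,0],[0.17,0.009,-0.02,0]]'
python3 - <<'E'
from h import *
o,p,M,h=cur();x,y,t=POSE;d=p-[x,y,0];print("vise",np.cos(t)*d[0]+np.sin(t)*d[1],-np.sin(t)*d[0]+np.cos(t)*d[1],o["ft_force"])
E
```

```text
time: 11.5
position: [0.5178, -0.1128, 0.0611]
tool_rot: [0.997, 0.075, -0.001, -0.0]
ft_force: [-2.8, 2.7, 1.0]
grip_width: 0.0003
grip_force: 1.8
vise -0.10292473040351148 -0.00014224590787342666 [-2.76954319  2.72989942  0.96867409]
```

```bash
python3 -m handwheel '[[0.006,0,0,0],[0.012,0,0,0],[0.017,0,0,0],[0.022,0,0,0],[0.027,0,0,0],[0.027,0,0,0]]'
```

```text
time: 12.0
position: [0.5262, -0.1119, 0.0612]
tool_rot: [0.997, 0.075, -0.0, -0.0]
ft_force: [-4.2, 2.4, -1.5]
grip_width: 0.0007
grip_force: 1.8
```

```bash
python3 -m handwheel '[[0.004,0,0,0],[0.008,0,0,0],[0.008,0,0,0]]'
```

```text
time: 12.25
position: [0.5265, -0.1118, 0.0612]
tool_rot: [0.997, 0.076, -0.002, -0.0]
ft_force: [-8.5, -0.5, 1.6]
grip_width: 0.0006
grip_force: 4.3
```

```bash
python3 -m handwheel '[[0.005,0,0,0],[0.01,0,0,0],[0.012,0,0,0],[0.012,0,0,0]]'
python3 - <<'E'
from h import *
o,p,M,h=cur();x,y,t=POSE;d=p-[x,y,0];print("vise",np.cos(t)*d[0]+np.sin(t)*d[1])
for n in("top","side"):
    c=vision.camera(n);cv2.imwrite(f"pics/{n}5.png",c["frame"][:,:,::-1])
a=cv2.resize(cv2.imread("pics/top5.png")[165:280,300:400],None,fx=4,fy=4,interpolation=2);b=cv2.resize(cv2.imread("pics/side5.png")[200:315,245:340],None,fx=4,fy=4,interpolation=2)
cv2.imwrite("pics/b5.png",np.hstack([a,b]))
E
```

```text
time: 12.58
position: [0.5266, -0.1117, 0.0612]
tool_rot: [0.997, 0.076, -0.006, -0.001]
ft_force: [-15.9, -5.3, 7.2]
grip_width: 0.0007
grip_force: 8.4
vise -0.09410100944001933
```

View pics/b5.png

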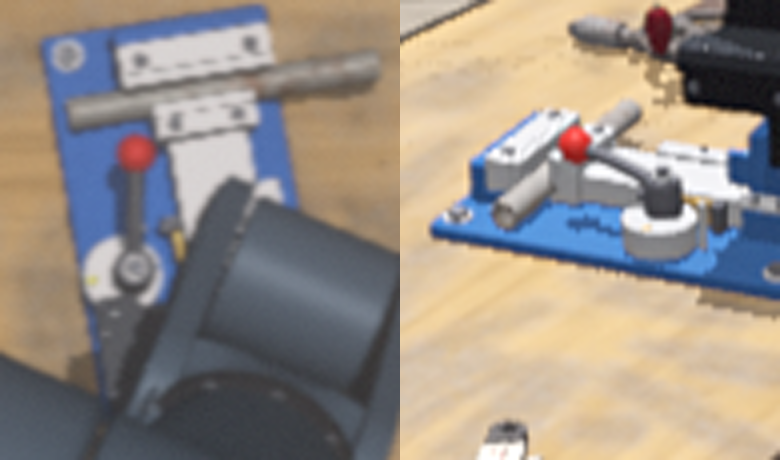

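The tube now sits tight between the two jaws, with the travel at about 45 mm and the force rising without motion. The lever still points forward, with its knob at (137,152). Next I'll back off and go to the slide side of the lever.

```bash
python3 -m handwheel '[[-0.03,0,0,0],[-0.07,0,0,0],[-0.09,0,-0.05,0],[-0.09,0,-0.15,0],[-0.09,0,-0.25,0],[-0.09,0,-0.31,0],[-0.09,0,-0.31,0],[-0.09,0,-0.31,0]]'
python3 - <<'E'
from h import *
o,p,M,h=cur();print(p,h);t=lev(182,side=-1,off=.026,z=.061);print(t)
rows([(t[0],t[1],.155,t[3]),t])
E
```

```text
time: 13.35
position: [0.5085, -0.1166, 0.1563]
tool_rot: [0.997, 0.075, 0.004, 0.002]
ft_force: [-0.1, 0.2, -0.9]
grip_width: 0.0003
grip_force: 0.0
[ 0.50852062 -0.11662497  0.15626659] -81.4232365666598
(np.float64(0.6230280213223622), np.float64(-0.0697267256925383), 0.061, np.float64(-93.25666404630364))
[[0.401,-0.098,0.004,np.float64(0.033)],[0.401,-0.098,0.318,np.float64(0.033)]]
```

```bash
python3 -m handwheel '[[0.1,-0.02,0,0.01],[0.2,-0.05,0,0.02],[0.3,-0.07,0,0.033],[0.4,-0.098,0,0.033],[0.4,-0.098,0,0.033],[0.4,-0.098,0.08,0.033],[0.4,-0.098,0.16,0.033],[0.4,-0.098,0.24,0.033],[0.4,-0.098,0.29,0.033],[0.4,-0.098,0.31,0.033],[0.4,-0.098,0.31,0.033],[0.4,-0.098,0.31,0.033]]'
python3 - <<'E'
from h import *
o,p,M,h=cur();print(p,h,o["ft_force"]);
rows([lev(t,side=-1,z=.061) for t in range(180,75,-6)])
E
```

```text
time: 14.35
position: [0.6198, -0.0684, 0.0609]
tool_rot: [1.0, -0.029, -0.0, -0.0]
ft_force: [-0.3, -1.1, 1.1]
grip_width: 0.0007
grip_force: 0.0
[ 0.61979426 -0.06835702  0.0609377 ] -93.29377009439902 [-0.32526713 -1.07711984  1.12584902]
[[0.013,-0.016,0.0,np.float64(-0.006)],[0.02,-0.032,0.0,np.float64(-0.022)],[0.024,-0.049,0.0,np.float64(-0.039)],[0.027,-0.066,0.0,np.float64(-0.056)],[0.028,-0.083,0.0,np.float64(-0.072)],[0.027,-0.1,0.0,np.float64(-0.089)],[0.024,-0.117,0.0,np.float64(-0.106)],[0.02,-0.133,0.0,np.float64(-0.122)],[0.013,-0.149,0.0,np.float64(-0.139)],[0.006,-0.164,0.0,np.float64(-0.156)],[-0.004,-0.179,0.0,np.float64(-0.172)],[-0.014,-0.192,0.0,np.float64(-0.189)],[-0.026,-0.204,0.0,np.float64(-0.206)],[-0.04,-0.215,0.0,np.float64(-0.222)],[-0.054,-0.224,0.0,np.float64(-0.239)],[-0.069,-0.232,0.0,np.float64(-0.256)],[-0.085,-0.238,0.0,np.float64(-0.272)],[-0.102,-0.242,0.0,np.float64(-0.289)]]
```

```bash
python3 -m handwheel '[[0.013,-0.016,0,-0.006],[0.02,-0.032,0,-0.022],[0.024,-0.049,0,-0.039],[0.027,-0.066,0,-0.056],[0.028,-0.083,0,-0.072],[0.027,-0.1,0,-0.089],[0.024,-0.117,0,-0.106],[0.02,-0.133,0,-0.122],[0.013,-0.149,0,-0.139],[0.006,-0.164,0,-0.156],[-0.004,-0.179,0,-0.172],[-0.014,-0.192,0,-0.189],[-0.026,-0.204,0,-0.206],[-0.04,-0.215,0,-0.222],[-0.054,-0.224,0,-0.239],[-0.069,-0.232,0,-0.256]]'
python3 - <<'E'
from h import *
o,p,M,h=cur();print(p,h,o["ft_force"],lev(90,side=-1))
rows([lev(t,side=-1,z=.061) for t in range(84,-1,-6)])
E
```

```text
time: 15.68
position: [0.6055, 0.0024, 0.0633]
tool_rot: [0.712, 0.702, 0.002, 0.003]
ft_force: [2.1, 0.5, -0.4]
grip_width: 0.0004
grip_force: 0.8
[0.60553365 0.00242469 0.06327839] -0.8333886340786529 [ 2.07781238  0.4783452  -0.37379368] (np.float64(0.6030359101210787), np.float64(0.0022487753182956352), 0.06, np.float64(-1.2566640463036407))
[[0.006,-0.024,0.008,np.float64(-0.015)],[0.011,-0.04,0.008,np.float64(-0.032)],[0.015,-0.057,0.008,np.float64(-0.049)],[0.016,-0.074,0.008,np.float64(-0.065)],[0.016,-0.091,0.008,np.float64(-0.082)],[0.014,-0.108,0.008,np.float64(-0.099)],[0.01,-0.125,0.008,np.float64(-0.115)],[0.005,-0.141,0.008,np.float64(-0.132)],[-0.002,-0.157,0.008,np.float64(-0.149)],[-0.011,-0.171,0.008,np.float64(-0.165)],[-0.021,-0.185,0.008,np.float64(-0.182)],[-0.032,-0.198,0.008,np.float64(-0.199)],[-0.045,-0.209,0.008,np.float64(-0.215)],[-0.059,-0.219,0.008,np.float64(-0.232)],[-0.074,-0.227,0.008,np.float64(-0.249)]]
```

```bash
python3 -m handwheel '[[0.006,-0.024,0.004,-0.015],[0.011,-0.04,0.004,-0.032],[0.015,-0.057,0.004,-0.049],[0.016,-0.074,0.004,-0.065],[0.016,-0.091,0.004,-0.082],[0.014,-0.108,0.004,-0.099],[0.01,-0.125,0.004,-0.115],[0.005,-0.141,0.004,-0.132],[-0.002,-0.157,0.004,-0.149],[-0.011,-0.171,0.004,-0.165],[-0.021,-0.185,0.004,-0.182],[-0.032,-0.198,0.004,-0.199],[-0.045,-0.209,0.004,-0.215],[-0.059,-0.219,0.004,-0.232],[-0.074,-0.227,0.004,-0.249],[-0.074,-0.227,0.004,-0.249]]'
python3 - <<'E'
from h import *
o,p,M,h=cur();print(p,h,lev(0,side=-1))
E
```

```text
time: 17.02
position: [0.5383, -0.0155, 0.0622]
tool_rot: [0.013, 1.0, 0.002, 0.005]
ft_force: [5.5, 12.9, -0.4]
grip_width: 0.0007
grip_force: 7.1
[ 0.53831439 -0.01549694  0.06222108] 88.46118737953331 (np.float64(0.5370582127300332), np.float64(-0.01880932162743106), 0.06, np.float64(88.74333595369637))
```

```bash
python3 -m handwheel '[[0,-0.008,0,0],[0,-0.016,0,0],[0,-0.024,0,0],[0,-0.024,0,0]]'
```

```text
time: 17.35
position: [0.5371, -0.0198, 0.0621]
tool_rot: [0.016, 1.0, 0.004, 0.004]
ft_force: [6.5, 22.8, 1.9]
grip_width: 0.0008
grip_force: 12.0
```

```bash
python3 -m handwheel '[[0,-0.005,0,0],[0,-0.01,0,0],[0,-0.015,0,0],[0,-0.015,0,0]]'
```

```text
time: 17.68
position: [0.5364, -0.023, 0.0621]
tool_rot: [0.016, 1.0, 0.005, 0.003]
ft_force: [6.4, 27.7, 2.6]
grip_width: 0.0003
grip_force: 14.0
```

```bash
python3 -m handwheel '[[0,-0.005,0,0],[0,-0.01,0,0],[0,-0.012,0,0],[0,-0.012,0,0]]'; python3 - <<'E'
from h import *
for n in("top","side"):
    c=vision.camera(n);cv2.imwrite(f"pics/{n}6.png",c["frame"][:,:,::-1])
a=cv2.resize(cv2.imread("pics/top6.png")[165:280,300:400],None,fx=4,fy=4,interpolation=2);b=cv2.resize(cv2.imread("pics/side6.png")[200:315,260:360],None,fx=4,fy=4,interpolation=2)
cv2.imwrite("pics/b6.png",np.hstack([a,b]))
E
```

```text
time: 18.02
position: [0.536, -0.0252, 0.0621]
tool_rot: [0.016, 1.0, 0.006, 0.003]
ft_force: [7.0, 32.4, 4.6]
grip_width: 0.0003
grip_force: 16.5
```

View pics/b6.png

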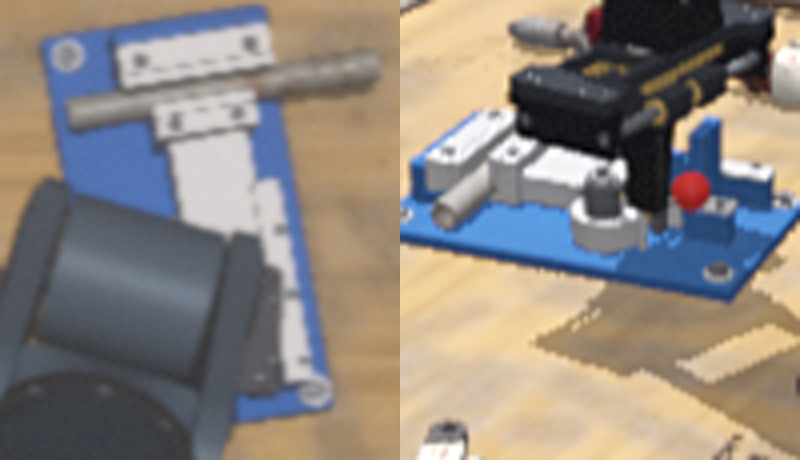

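The knob is back at about its starting pixel. I'll compare it with the start numerically.

```bash
python3 - <<'E'
import cv2,numpy as np
for n in("0","6"):
    g=cv2.imread(f"pics/side{n}.png").astype(int);m=(g[:,:,2]-np.maximum(g[:,:,1],g[:,:,0]))>90;m[:230]=0;m[265:]=0;m[:,:315]=0;m[:,350:]=0
    a=np.argwhere(m);print(n,a.mean(0),a.min(0),a.max(0),len(a))
from h import *
c=vision.camera("side")
for tn in(0,.1,.2,.3,.5):
    a=np.deg2rad(170)-tn;print(tn,proj(c,V(POSE,(-.03+.07*np.cos(a),.061+.07*np.sin(a),.066))))
E
```

```text
0 [247.21428571 332.05357143] [243 328] [251 336] 56
6 [247.13114754 332.27868852] [243 328] [251 336] 61
0 [333.53466858 247.97901564]
0.1 [331.93014133 248.92527708]
0.2 [330.09604904 249.80840897]
0.3 [328.05021963 250.61790549]
0.5 [323.40939566 251.97763227]
```

The lever is back at its locked start position, within about 0.03 rad. I'll retract.

```bash
python3 -m handwheel '[[0,0.03,0,0],[0,0.06,0,0],[0,0.06,0,0],[0,0.06,-0.1,0],[0,0.06,-0.2,0],[0,0.06,-0.3,0],[-0.1,0.2,-0.4,0],[-0.1,0.3,-0.5,0],[-0.1,0.4,-0.5,0],[-0.1,0.5,-0.5,0],[-0.1,0.6,-0.5,0],[-0.1,0.7,-0.5,0],[-0.1,0.7,-0.5,0],[-0.1,0.7,-0.5,0]]'; python3 - <<'E'
from h import *
for n in("top","side"):
    c=vision.camera(n);cv2.imwrite(f"pics/{n}7.png",c["frame"][:,:,::-1])
    if n=="top": 
      for l in((.0,"x78"),): print([np.round((proj(c,V(POSE,(.078,y,.0225)))-[300,165])*4) for y in(-.1,.1)])
a=cv2.resize(cv2.imread("pics/top7.png")[165:280,300:400],None,fx=4,fy=4,interpolation=2);b=cv2.resize(cv2.imread("pics/side7.png")[200:315,260:360],None,fx=4,fy=4,interpolation=2)
cv2.imwrite("pics/b7.png",np.hstack([a,b]))
g=cv2.imread(f"pics/side7.png").astype(int);m=(g[:,:,2]-np.maximum(g[:,:,1],g[:,:,0]))>90;m[:230]=0;m[265:]=0;m[:,:315]=0;m[:,350:]=0
print(np.argwhere(m).mean(0))
E
```

```text
time: 19.33
position: [0.5696, 0.1761, 0.2106]
tool_rot: [0.012, 1.0, -0.0, 0.001]
ft_force: [0.9, -1.2, -0.3]
grip_width: 0.0004
grip_force: 0.0
[array([353.,  68.]), array([ 43., 117.])]
[247.078125 331.828125]
```

View pics/b7.png

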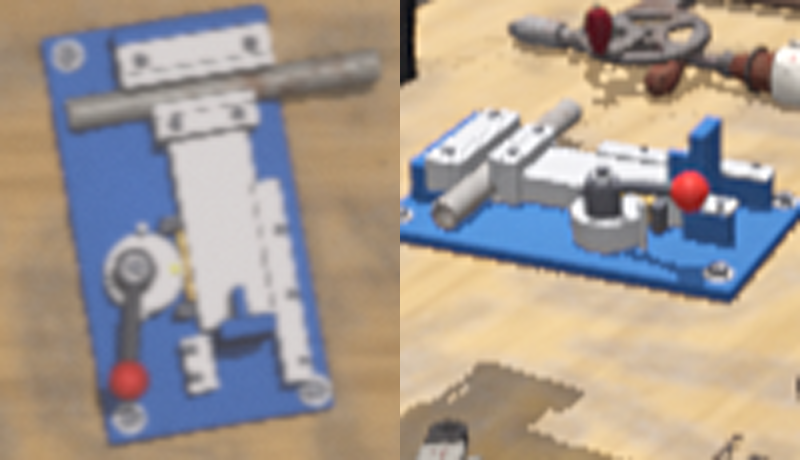

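The tube is clamped between the jaws and runs from (70,112) to (378,70), square to the vise. The lever is back with its knob at (128,381), and the arm is clear of everything.

```bash
python3 -c "
from rig import job
print(job.hand_in())"
```

```text
the job is handed in; nothing more can be done
None
```

I handed the job in at about 19 s: in the last pictures the tube sits snug and square in both jaw grooves, the lever is back at its locked start position and the arm is clear; no verdict was returned.

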